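# Box up the green bottle and close the lid

### The job

Draw the green bottle out of the low rack and let it lie on the counter, clear of the rack. Then take it again and lay it in the wooden gift box, neck in the narrow channel and body flat on the floor of the wide part, and close the box with its loose lid, fully home all round. Don't drop the bottle or the lid, and leave the amber bottle and the other things on the counter where they are.

Things in the scene. Friction and masses are not known exactly. Their poses are not given: they have to be found in the camera images.
- green_bottle: Square green bottle, label, white cap, lying on the counter in one rack hole, neck out of the front. Body 110 x 52 x 52 mm, neck 38 mm long, 26 across, cap 20 mm long, 30 across: 168 mm in all. Origin: centre of the body's underside as it lies; x along it away from the neck (body x = -55 to 55, cap end -113 mm), z up. 0.28 to 0.46 kg. Slides when pulled; only neck and cap are free in the rack.
- green_cap (a point): Centre of the green bottle's white cap, on its long axis: 103 mm from the bottle's origin towards the neck, 26 mm above the underside, 48 mm out from the shoulder of the body.
- rack: Dark wooden bottle rack fixed to the counter, 130 mm deep (x), 190 wide (y), 70 high. Origin: centre of its underside; x points from its open front to its closed back. Two holes, each 66 mm wide and 60 high, at y = +46 and -46 mm, floored by the counter; bottles point straight out of the front. Either hole may hold the green bottle, the other the amber one.
- rack_front (a point): Middle of the foot of the rack's open front, 65 mm in front of the rack's origin; same axes as the rack.
- gift_box: Open pale wooden box fixed to the counter, 196 (x) x 148 (y) x 72 mm high, walls and floor 8 mm. Origin: centre of its underside, z up. Two plywood blocks, tops 60 mm up, fill x = -90 to -34 mm but for the neck channel between them, 42 mm wide (y = -21 to 21). The wide part for the body is x = -34 to 90, y = -66 to 66 mm. The floor is 8 mm above the underside throughout.
- box_seat (a point): On the box floor, 29 mm from the box's origin along +x and 8 mm above its underside: where the bottle's origin belongs when it lies in the box, bottle x along box x (play about 6 mm each way). Same axes as the box.
- box_lid: Loose pale wooden lid lying flat on the counter, 0.28 to 0.46 kg: plate 196 (x) x 148 (y) x 10 mm over a lip 168 x 120 x 6 mm that drops into the box's mouth (180 x 132 mm), play 6 mm each way; either way round fits. Origin: centre of the lip's underside; plate at z = 6 to 16 mm. When home its origin is over the box's centre, 66 mm above the box's underside.
- lid_bar (a point): Middle of the dark steel bar handle on the lid, 50 mm above the lid's origin. The bar runs along the lid's x, 100 mm long, 14 mm wide, 12 mm high, 28 mm clear of the plate, on two posts at its ends.
- amber_bottle: Leave alone: the amber bottle with the black cap, same shape and size as the green one, in the other hole of the rack; origin at the centre of the underside of its square body
- jam_jar: Leave alone: amber jam jar with red cap, 60 mm across, 65 mm tall; origin under its centre
- tea_tin: Leave alone: yellow round tin with a white cap, 60 mm across, 80 mm tall; origin under its centre
- mug: Leave alone: white mug, 76 mm across, 85 mm tall; origin under its centre
- bowl: Leave alone: blue bowl, 110 mm across, 45 mm tall; origin under its centre
- roll_a: Leave alone: brown bread roll, 130 x 52 x 52 mm; origin under its centre, x along it
- roll_b: Leave alone: pale bread roll, 120 x 50 x 50 mm; origin under its centre, x along it
Not all that is in view belongs to the job. Leave any purple look-alike of the gift_box alone.

How it is judged:
On the way, in this order (a step that is already met when the one before it is completed fails the run):
1. the green bottle lies on the counter, let go, wholly out in front of the rack (x of green_bottle in the frame of rack below -0.12 m and height (world z) of green_bottle below 0.004 m and angle between green_bottle's own z axis and vertical below 0.06 rad and contact force between the fingers and green_bottle below 0.1 N and linear speed of green_bottle below 0.03 m/s), for 0.2 s.
2. the green bottle lies in the box, neck in the channel, flat on the floor of the box, and let go (z of green_bottle in the frame of gift_box between 0.004 and 0.0115 m and x of green_bottle in the frame of gift_box between 0.012 and 0.046 m and y of green_bottle in the frame of gift_box between -0.025 and 0.025 m and x of green_cap in the frame of gift_box below -0.055 m and contact force between the fingers and green_bottle below 0.1 N), for 0.2 s.
At the end, for the whole second after the job is handed in: Green bottle in the box, neck in the channel, underside within 3.5 mm of the box floor; lid home: at most 2.5 mm above its seat, level within 0.03 rad, centred within 12 mm, square within 0.12 rad (either way round); all at rest (z of green_bottle in the frame of gift_box between 0.004 and 0.0115 m and x of green_bottle in the frame of gift_box between 0.012 and 0.046 m and y of green_bottle in the frame of gift_box between -0.025 and 0.025 m and x of green_cap in the frame of gift_box below -0.055 m and z of box_lid in the frame of gift_box between 0.06 and 0.0685 m and horizontal distance between box_lid and gift_box below 0.012 m and angle between the z axis of box_lid and the z axis of gift_box, either way round below 0.03 rad and angle between the x axis of box_lid and the x axis of gift_box, either way round below 0.12 rad and linear speed of each of box_lid, green_bottle below 0.02 m/s); the robot touches nothing.
It fails at once if the green bottle was dropped (fell free faster than 0.6 m/s) (linear speed of green_bottle above 0.6 m/s and contact force between the fingers and green_bottle below 0.05 N).
It fails at once if the lid was dropped (fell free faster than 0.6 m/s) (linear speed of box_lid above 0.6 m/s and contact force between the fingers and box_lid below 0.05 N).
It fails at once if the amber bottle was moved more than 30 mm (distance of amber_bottle from where it was at the start of the episode above 0.03 m).
It fails at once if another thing on the counter (jar, tin, mug, bowl or roll) was moved more than 30 mm (distance of any of jam_jar, tea_tin, mug, bowl, roll_a, roll_b from where it was at the start of the episode above 0.03 m).
It also fails if it takes over 61 s, if anything falls off the work surface, if the arm or the gripper's body presses on something with over 40 N, if the wrist force passes 120 N, or if a joint passes its speed limit or range.

### The arm

A 6-joint arm with a two-finger parallel gripper is mounted at the origin on the work surface. World frame = base frame: x ahead of the robot, y to its left, z up, the work surface at z = 0. Lengths are in m, angles in rad, forces in N, time in s.
With the tool pointing down it reaches from about 0.4 to 0.925 m from the base axis. Payload 3.4 kg.
Tool frame: the origin (TCP) lies at the very end of the fingers, on their centre line; the grasp point (between the pads) lies 19 mm behind it; z points along the fingers, y is the line along which they close (so a half turn about z gives the same grasp; the last joint's range is limited). The gripper opens to 85 mm and grips with 20 to 120 N. Pads are 22 mm wide; open, the fingers measure 114 mm over their backs; the gripper's body (76 mm by 85 mm) begins 54 mm behind the grasp point. The pads swing forward as they close: fully open they stand 13 mm farther back than shut.
Start: joints at [1.159, 0.307, 1.506, -0, 1.328, -0.073], TCP at [0.191, 0.542, 0.231] pointing down, gripper open.
Joint ranges: [-3.12, 3.12], [-1.05, 2.28], [0.14, 2.33], [-1.42, 4.57], [0.1, 2.73], [-2.68, 2.68]. Speed limits (rad/s): [2.57, 2.57, 3.14, 3.14, 3.14, 3.14].

### API

Orientations are given as a 3x3 rotation matrix whose columns are the frame's x, y, z axes.
In Python, from rig import read_state, get_image, hand_in gives the robot as it stands.
- The arm moves only by the tool servo_tool, never from a script. Its argument "steps" is text: rows parted by semicolons, each of 5 numbers parted by spaces: the shift along the world's x, y, z normalised to -1 to 1, where 1 is 0.4 m, then the turn about the world's z normalised to -1 to 1, where 1 is 180 degrees, then the opening, from -1 (shut) to 1 (fully open). A call has 1 to 5 rows; each row is the pose to reach, as a shift and turn from the pose commanded when the call began, turning the shorter way round; what a row does not reach only later rows make up. A row lasts 1/10 s, in which the tool goes at most 50 mm and 8.59 degrees, less where a joint would pass 70% of its speed; a pose out of reach is approached as far as the arm can. A call with a number of a shift or a turn outside -1 to 1 is refused whole. A call with a gripper value outside its range is refused whole. The fingers move at their own pace and stop on an object; "newtons" is the grip in N (left out, the last holds). Time passes only in rows, so rows that repeat a pose let the fingers close. It gives the time, the measured TCP pose, the force, the opening and the grip force at its end, in the units of the state.
- read_state(): the state, without advancing time (a new reading comes with each control period).
- get_image(name): name is "scene" or "top" or "wrist"; returns a dict with "img" (400x640x3 uint8, red, green, blue), "z_map" (400x640 float32, m along the optical axis (not along the pixel's ray), 0 where there is no reading), "camera_matrix" (3x3 intrinsics, pixels), "k1" (the pictures are not rectified: a ray, as slopes to the right and down, at radius r is drawn at 1 + k1 r^2 times it, then the intrinsics apply), "world_to_cam" (4x4, takes a point from world to camera coordinates). Camera axes: x right, y down, z forward; pixel columns grow to the right and rows downward; lengths in m; the calibration is good to about 2 mm. A picture is of the moment at which its call begins.
- hand_in(): hands the job in; it is judged then, once.
The state is a dict: "time_s": time; "joints": joint angles; "qd": joint speeds; "tau": joint torques, N m; "eef_pos": TCP position; "orientation": TCP orientation; "ft_force": force on the tool from outside, world axes, zero at the start; "wrist_torque": the same for the moment, N m; "gripper_width": opening from 0.0 (shut) to 1.0 (fully open); "grip_force": force on a finger pad.
Only numpy, scipy, OpenCV 4.12 (cv2) and the standard library are available. Lean on these libraries where they do the work, as an engineer would, in place of code of your own. Each camera call takes 0.05 s, during which the arm holds its last target. There are 200 camera calls.

## Working session

There is one attempt and no reset: what is moved stays moved. The work goes in short steps, Python scripts to look and compute and a tool call to move; the robot and the scene stay as the last step left them, time stands still between calls to the robot, and variables do not carry over. Pictures are saved under pics/ and viewed, at most 10 in all, crops included, and the job is handed in when it is done.

Besides the shell and the picture viewer there is one more tool, called after "Emit:" in YAML: its name, and indented under it one key for each argument. servo_tool: Moves the arm, as the interface text tells. Scaled input: -1 to 1 covers 0.4 m each way for a shift and 180 degrees each way for a turn. Its arguments: {"type":"object","properties":{"steps":{"type":"string"},"newtons":{"type":"number"}},"required":["steps"]}

```bash
mkdir -p pics; cat > h.py <<'E'
import numpy as np, cv2
from rig import read_state, get_image, hand_in
def cloud(d):
    K=np.array(d["camera_matrix"]);k1=d["k1"];z=d["z_map"];h,w=z.shape
    u,v=np.meshgrid(np.arange(w),np.arange(h))
    x=(u-K[0,2])/K[0,0];y=(v-K[1,2])/K[1,1]
    a,b=x.copy(),y.copy()
    for _ in range(15):
        s=1+k1*(a*a+b*b);a=x/s;b=y/s
    P=np.stack([a*z,b*z,z],-1);T=np.linalg.inv(np.array(d["world_to_cam"]))
    P=P@T[:3,:3].T+T[:3,3];P[z<=0]=np.nan
    return P
def save(n,im): cv2.imwrite("pics/"+n,im[:,:,::-1])
E
python3 - <<'E'
from h import *
t=get_image("top");s=get_image("scene")
np.savez("t0.npz",P=cloud(t),img=t["img"]);np.savez("s0.npz",P=cloud(s),img=s["img"])
save("top0.png",t["img"]);save("scene0.png",s["img"])
print(read_state())
E
```

```text
{'time_s': 0.1, 'joints': array([ 1.15851187e+00,  3.07511829e-01,  1.50752294e+00, -1.88383688e-06,
        1.32838694e+00, -7.35153505e-02]), 'qd': array([-0.00055724, -0.00079485, -0.00249795,  0.0012964 ,  0.00029955,
       -0.00042366]), 'tau': array([-7.00734909e-04, -4.58531320e+01, -2.52611089e+01, -1.10882374e-04,
        5.71023134e-03, -1.14491354e-05]), 'eef_pos': array([0.19087499, 0.54174854, 0.2304728 ]), 'orientation': array([[-9.43164541e-01,  3.32325313e-01, -7.31232887e-04],
       [ 3.32326091e-01,  9.43163061e-01, -1.67652692e-03],
       [ 1.32519514e-04, -1.82424851e-03, -9.99998327e-01]]), 'ft_force': array([0.44225522, 0.23877174, 0.27823618]), 'wrist_torque': array([0.0492113, 0.0588016, 0.0176342]), 'grip_force': 0.0, 'gripper_width': 1.0018261463074873}
```

View pics/top0.png

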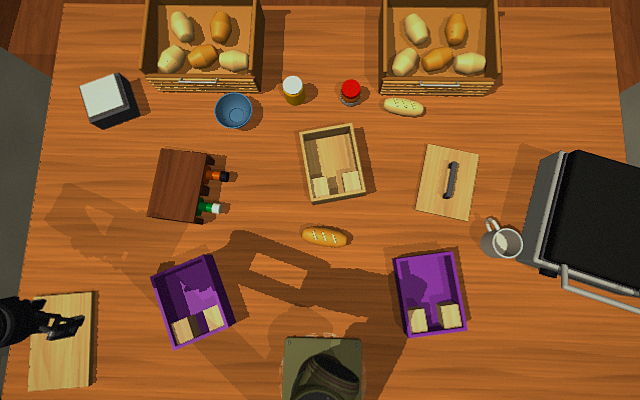

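View pics/scene0.png

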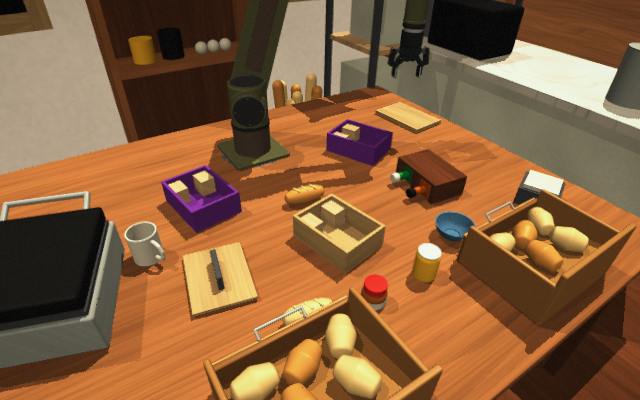

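The top view shows the pale open box at (333,163). The two purple look-alikes are at (192,300) and (430,293). The lid with the dark bar is at (448,182), and the handle-less board at (62,340) isn't the lid. The green neck with white cap is at (212,208) and the amber one with black cap is at (218,176). I'll use the pale box, the lid with the bar and the white-capped green bottle, since they match the description. Next I'll measure them and confirm in a crop.

```bash
cat > m.py <<'E'
from h import *
def rect(P,m,name):
    p=P[m][:,:2]
    r=cv2.minAreaRect((p*1000).astype(np.float32))
    print(name,len(p),np.round(r[0],1),np.round(r[1],1),round(r[2],2),"z",np.round(np.median(P[m][:,2]),4))
    return r
def win(P,u0,u1,v0,v1):
    m=np.zeros(P.shape[:2],bool);m[v0:v1,u0:u1]=1
    return m
E
python3 - <<'E'
from m import *
d=np.load("t0.npz");P=d["P"];I=d["img"].astype(int);z=P[...,2]
print("tbl",np.nanmedian(z[230:235,350:380]))
w=win(P,290,375,115,210); rect(P,w&(abs(z-.072)<.006),"box")
rect(P,w&(abs(z-.060)<.005),"blocks")
w=win(P,405,490,135,230); rect(P,w&(abs(z-.016)<.005),"lid"); rect(P,w&(z>.035),"bar")
w=win(P,140,212,140,230); rect(P,w&(abs(z-.07)<.006),"rack")
w=win(P,195,240,195,220)
g=w&(I[...,1]>I[...,0]+25)&(I[...,1]>60); rect(P,g&(z>.01),"neck")
c=w&(I.min(-1)>130)&(z>.015); rect(P,c,"cap")
for n,m in(("neck",g),("cap",c)): print(n,np.nanmedian(P[m],0),np.nanmax(z[m]))
for n,wd in (("rollbrown",(300,352,222,252)),("mug",(475,525,215,260)),("bowl",(210,256,90,132))):
    w=win(P,*wd)&(z>.015); rect(P,w,n)
s=d["img"]; a=cv2.resize(s[140:230,145:245],None,fx=4,fy=4); b=cv2.resize(s[115:205,290:380],None,fx=4,fy=4)
save("crop0.png",np.hstack([a,b]))
E
```

```text
tbl -1.9856079802815785e-05
box 765 [571.9 -11.7] [197.2 147.8] 11.54 z 0.0717
blocks 751 [567.7  -9.8] [190.7 139.2] 10.97 z 0.0599
lid 3354 [ 523.4 -363.2] [204.2 207.5] 78.61 z 0.0156
bar 244 [ 486.5 -361.6] [190.3  72. ] 29.26 z 0.0547
rack 3322 [500.3 405.1] [132.  190.5] 84.01 z 0.0703
neck 100 [446.5 334.6] [39.9 22.7] 79.09 z 0.0374
cap 64 [440.9 305.2] [19.  25.3] 89.71 z 0.0393
neck [0.44578816 0.33253673 0.03741626] 0.04339872527597788
cap [0.44103628 0.30540377 0.03932728] 0.04458473973043353
rollbrown 731 [370.4   4. ] [127.2  49.7] 82.43 z 0.0448
mug 1013 [ 375.2 -479.2] [113.2 100.6] 82.97 z 0.0546
bowl 791 [733.8 286. ] [127.7 134.7] 0.34 z 0.0279
```

View pics/crop0.png

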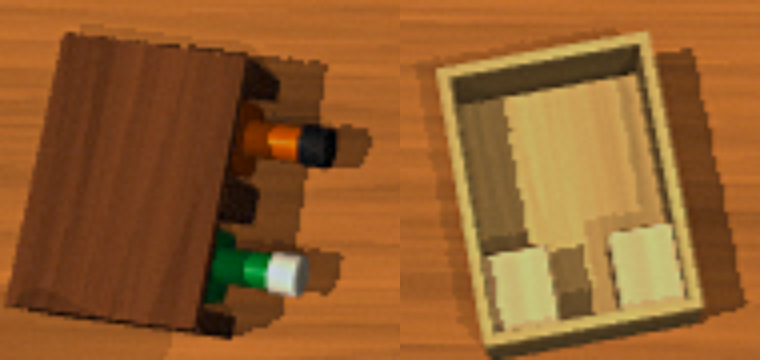

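The crop shows the green neck with white cap in the rack's lower hole, cap at about (290,272) in the crop. The pale box has its two blocks and channel at its near end, so box +x points away from the robot, at about 11.5°. Bottle x is at about 82°. I'll move above the cap and re-measure the lid in a cleaner window.

Emit:
servo_tool:
  steps: "0.313 -0.293 -0.1 -0.219 1;0.313 -0.293 -0.1 -0.219 1;0.313 -0.293 -0.1 -0.219 1;0.313 -0.293 -0.1 -0.219 1;0.313 -0.293 -0.1 -0.219 1"
  newtons: 50

```text
time_s: 0.6
eef_pos: [0.318, 0.4217, 0.1898]
orientation: [[-0.51, 0.86, -0.001], [0.86, 0.51, -0.004], [-0.002, -0.003, -1.0]]
ft_force: [-0.2, 0.2, 0.4]
gripper_width: 1.0
grip_force: 0.0
```

Emit:
servo_tool:
  steps: "0.313 -0.291 -0.1 -0.22 0.7;0.313 -0.291 -0.1 -0.22 0.7;0.313 -0.291 -0.1 -0.22 0.7;0.313 -0.291 -0.1 -0.22 0.7;0.313 -0.291 -0.1 -0.22 0.7"

```text
time_s: 1.1
eef_pos: [0.4435, 0.3057, 0.1498]
orientation: [[0.156, 0.988, -0.001], [0.988, -0.156, -0.002], [-0.002, -0.001, -1.0]]
ft_force: [-0.8, 1.1, -0.1]
gripper_width: 0.851
grip_force: 0.0
```

```bash
python3 - <<'E'
from m import *
d=np.load("t0.npz");P=d["P"];I=d["img"].astype(int);z=P[...,2]
w=win(P,405,482,135,222)&(P[...,1]>-.445); rect(P,w&(abs(z-.016)<.005),"lid"); rect(P,w&(z>.045)&(I.max(-1)<110),"bar")
m=w&(z>.008)&(z<.03); print(np.nanmin(P[m],0),np.nanmax(P[m],0))
r=read_state();print(r["eef_pos"],np.degrees(np.arctan2(r["orientation"][1,1],r["orientation"][0,1])),r["joints"])
q=get_image("wrist");Q=cloud(q);zz=Q[...,2];J=q["img"].astype(int)
near=(abs(Q[...,0]-.445)<.03)&(Q[...,1]<.36)&(Q[...,1]>.28)
c=near&(J.min(-1)>120)&(zz>.015)&(zz<.06); g=near&(J[...,1]>J[...,0]+25)&(zz>.015)&(zz<.06)
for n,m in(("cap",c),("neck",g)):
    if m.sum()>20: rect(Q,m,n)
save("w1.png",q["img"])
E
```

```text
lid 3347 [ 534.1 -336.7] [148.2 196.9] 78.61 z 0.0156
bar 195 [ 533.2 -336.6] [14.7 98.3] 78.68 z 0.0551
[ 0.42577456 -0.42678987  0.00828093] [ 0.64183639 -0.24659808  0.0285859 ]
[0.44351259 0.30574438 0.14984505] -8.954904701586694 [ 5.26020395e-01  3.34398201e-01  1.69346906e+00 -1.42264409e-03
  1.11576538e+00  6.82938622e-01]
cap 627 [441.7 305.6] [20.4 28.9] 83.58 z 0.0384
neck 679 [443.5 327.7] [25.7 24. ] 84.38 z 0.0369
```

View pics/w1.png

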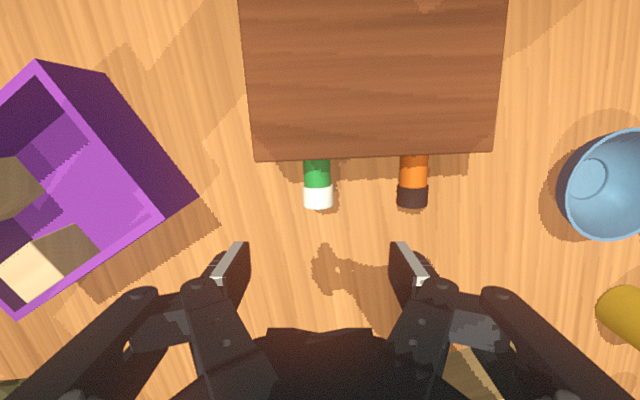

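The wrist view shows the white cap at (318,195) and the amber one at (412,195). The fingers have clear room on both sides. Going down, gripping and pulling.

Emit:
servo_tool:
  steps: "-0.003 0.006 -0.12 0.014 0.7;-0.003 0.006 -0.24 0.014 0.7;-0.003 0.006 -0.33 0.014 0.7;-0.003 0.006 -0.355 0.014 0.7;-0.003 0.006 -0.355 0.014 0.7"

```text
time_s: 1.65
eef_pos: [0.439, 0.3107, 0.0079]
orientation: [[0.102, 0.995, -0.004], [0.995, -0.102, -0.002], [-0.002, -0.003, -1.0]]
ft_force: [-0.6, 0.2, 0.8]
gripper_width: 0.853
grip_force: 0.0
```

Emit:
servo_tool:
  steps: "0 0 0 0 -1;0 0 0 0 -1;0 0 0 0 -1;0 0 0 0 -1;0 0 0 0 -1"
  newtons: 50

```text
time_s: 2.15
eef_pos: [0.4416, 0.3117, 0.0108]
orientation: [[0.103, 0.995, 0.003], [0.995, -0.103, 0.002], [0.002, 0.003, -1.0]]
ft_force: [-0.3, -0.7, 5.6]
gripper_width: 0.327
grip_force: 48.8
```

Emit:
servo_tool:
  steps: "-0.005 -0.05 0.006 0 -1;-0.013 -0.125 0.006 0 -1;-0.021 -0.2 0.006 0 -1;-0.029 -0.275 0.006 0 -1;-0.037 -0.35 0.006 0 -1"

```text
time_s: 2.65
eef_pos: [0.4256, 0.1704, 0.012]
orientation: [[0.103, 0.995, 0.001], [0.995, -0.103, 0.001], [0.001, 0.001, -1.0]]
ft_force: [0.2, 0.5, -2.0]
gripper_width: 0.328
grip_force: 49.4
```

Emit:
servo_tool:
  steps: "-0.003 -0.025 0 0 -1;-0.003 -0.025 0 0 -1;-0.003 -0.025 0 0 -1;-0.003 -0.025 0 0 0;-0.003 -0.025 0 0 0"

```text
time_s: 3.15
eef_pos: [0.4252, 0.1623, 0.0119]
orientation: [[0.102, 0.995, 0.002], [0.995, -0.102, 0.001], [0.001, 0.001, -1.0]]
ft_force: [0.4, -0.4, -0.3]
gripper_width: 0.499
grip_force: 0.0
```

```bash
cat > b.py <<'E'
from m import *
import sys
t=get_image("top");P=cloud(t);I=t["img"].astype(int);z=P[...,2]
w=(P[...,0]>.38)&(P[...,0]<.5)&(P[...,1]>.1)&(P[...,1]<.34)
g=w&(z>.046)&(z<.058); rect(P,g,"body")
c=w&(I.min(-1)>120)&(z>.015)&(z<.05);
if c.sum()>5: rect(P,c,"cap")
r=read_state();print(r["eef_pos"],np.degrees(np.arctan2(r["orientation"][1,1],r["orientation"][0,1])),r["joints"],r["gripper_width"],r["grip_force"])
if len(sys.argv)>1: save(sys.argv[1],t["img"])
E
python3 b.py
```

```text
body 13 [406.9 207. ] [104.4   2.9] 83.85 z 0.0513
[0.42509208 0.16220294 0.01185989] -5.849772291139466 [2.71439649e-01 4.42786258e-01 2.02273164e+00 3.83437934e-04
 6.74682020e-01 3.73237732e-01] 0.49857504640614536 0.0
```

Emit:
servo_tool:
  steps: "0 0 0.1 0 0;0 0 0.2 0 0.7;0 0 0.3 0 0.7;0 0 0.37 0 0.7;0 0 0.37 0 0.7"

```text
time_s: 3.7
eef_pos: [0.4277, 0.1628, 0.1639]
orientation: [[0.102, 0.995, 0.01], [0.995, -0.102, 0.003], [0.004, 0.009, -1.0]]
ft_force: [0.1, 1.4, -0.0]
gripper_width: 0.846
grip_force: 0.0
```

```bash
python3 - <<'E'
from m import *
q=get_image("wrist");Q=cloud(q);zz=Q[...,2];J=q["img"].astype(int)
w=(Q[...,0]>.38)&(Q[...,0]<.50)&(Q[...,1]>.1)&(Q[...,1]<.345)
rect(Q,w&(abs(zz-.052)<.005),"body")
rect(Q,w&(J.min(-1)>120)&(zz>.015)&(zz<.046),"cap")
rect(Q,w&(J[...,1]>J[...,0]+25)&(zz>.015)&(zz<.045),"neck")
r=read_state();print(r["eef_pos"],np.degrees(np.arctan2(r["orientation"][1,1],r["orientation"][0,1])),r["joints"])
save("w2.png",q["img"])
E
python3 b.py
```

```text
body 7872 [435.6 256.9] [108.3  52.7] 82.73 z 0.0514
cap 533 [426.1 221.9] [155.4  28.6] 88.11 z 0.0383
neck 916 [436.3 237.9] [149.   25.7] 79.87 z 0.0369
[0.42613538 0.16224272 0.16186224] -5.861254737178155 [2.70933749e-01 2.09890570e-01 1.84788257e+00 2.36067434e-04
 1.07778082e+00 3.73114199e-01]
body 63 [423.9 297.6] [32.5 16.2] 77.08 z 0.0523
cap 74 [424.  223.2] [ 24.7 156.1] 0.38 z 0.0389
[0.42471847 0.1617574  0.1603288 ] -5.86381146020251 [2.70781179e-01 2.11622249e-01 1.85023785e+00 1.76871789e-04
 1.07747216e+00 3.73039420e-01] 0.8491025649098501 0.0
```

View pics/w2.png

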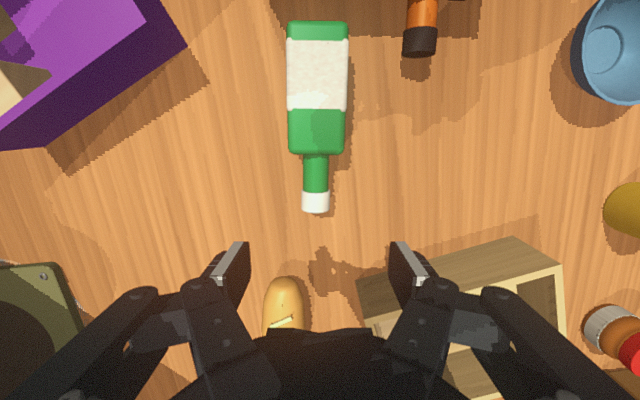

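The bottle lies flat with its origin at about (0.4356, 0.257) and yaw 82.7°, and the body measures 108 x 53 mm at z 0.051. That puts it at rack x of about -0.154. Now I'll take it by the body.

Emit:
servo_tool:
  steps: "0.026 0.12 0 -0.008 0.8;0.026 0.228 -0.05 -0.008 0.8;0.026 0.228 -0.17 -0.008 0.8;0.026 0.228 -0.28 -0.008 0.8;0.026 0.228 -0.355 -0.008 0.8"

```text
time_s: 4.3
eef_pos: [0.4315, 0.2517, 0.0135]
orientation: [[0.126, 0.992, -0.006], [0.992, -0.126, -0.003], [-0.004, -0.006, -1.0]]
ft_force: [0.4, -0.6, -0.2]
gripper_width: 0.898
grip_force: 0.0
```

Emit:
servo_tool:
  steps: "0 0 0 0 0.8;0 0 0 0 -1;0 0 0 0 -1;0 0 0 0 -1;0 0 0 0 -1"
  newtons: 60

```text
time_s: 4.8
eef_pos: [0.4353, 0.2525, 0.0188]
orientation: [[0.128, 0.992, 0.002], [0.992, -0.128, 0.001], [0.001, 0.002, -1.0]]
ft_force: [-0.0, -0.6, -4.1]
gripper_width: 0.6
grip_force: 64.4
```

Emit:
servo_tool:
  steps: "0 0 0.05 0 -1;0 0 0.13 0 -1;0 0 0.23 0 -1;0 0 0.32 0 -1;0 0 0.36 0 -1"

```text
time_s: 5.3
eef_pos: [0.4363, 0.253, 0.1659]
orientation: [[0.128, 0.992, 0.006], [0.992, -0.128, 0.003], [0.004, 0.006, -1.0]]
ft_force: [0.4, 0.8, -4.2]
gripper_width: 0.6
grip_force: 64.7
```

Emit:
servo_tool:
  steps: "0.02 -0.04 0 -0.03 -1;0.06 -0.1 0 -0.07 -1;0.1 -0.17 0 -0.11 -1;0.15 -0.24 0 -0.155 -1;0.2 -0.324 0 -0.198 -1"

```text
time_s: 5.8
eef_pos: [0.5147, 0.122, 0.1623]
orientation: [[0.685, 0.728, 0.001], [0.728, -0.685, 0.001], [0.001, 0.0, -1.0]]
ft_force: [0.7, 0.5, -4.2]
gripper_width: 0.595
grip_force: 64.8
```

Emit:
servo_tool:
  steps: "0.05 -0.08 0 -0.045 -1;0.1 -0.16 0 -0.09 -1;0.15 -0.24 0 -0.135 -1;0.185 -0.3 0 -0.175 -1;0.202 -0.324 0 -0.197 -1"

```text
time_s: 6.3
eef_pos: [0.5967, -0.0099, 0.1621]
orientation: [[0.981, 0.194, 0.002], [0.194, -0.981, -0.001], [0.001, 0.001, -1.0]]
ft_force: [0.0, 1.1, -3.7]
gripper_width: 0.596
grip_force: 64.6
```

Emit:
servo_tool:
  steps: "0 0 0 0 -1;0 0 0 0 -1"

```text
time_s: 6.5
eef_pos: [0.5945, -0.0067, 0.1617]
orientation: [[0.98, 0.201, -0.001], [0.201, -0.98, 0.001], [-0.001, -0.001, -1.0]]
ft_force: [0.4, -0.7, -4.5]
gripper_width: 0.6
grip_force: 64.6
```

```bash
python3 - <<'E'
from m import *
r=read_state();print(r["eef_pos"],np.degrees(np.arctan2(r["orientation"][1,1],r["orientation"][0,1])),r["grip_force"],r["gripper_width"],r["ft_force"])
t=get_image("top");P=cloud(t)
s=get_image("scene");q=get_image("wrist");Q=cloud(q);zz=Q[...,2];J=q["img"].astype(int)
near=(abs(Q[...,0]-.572)<.17)&(abs(Q[...,1]+.012)<.17)
rect(Q,near&(abs(zz-.072)<.004),"boxrim")
for n,m in (("cap",near&(J.min(-1)>120)&(zz>.12)),("green",near&(J[...,1]>J[...,0]+25)&(zz>.12))):
    if m.sum()>20: rect(Q,m,n)
W=cv2.resize(s["img"][60:300,220:480],None,fx=1.5,fy=1.5)
W=cv2.resize(W,(433,400));save("mix3.png",np.hstack([cv2.resize(q["img"],(360,225)),W[87:312]]))
E
```

```text
[ 0.5945487  -0.00669018  0.16167012] -78.39904302230471 64.5872962474823 0.6004672590544035 [ 0.37823315 -0.74110083 -4.47993714]
boxrim 4636 [569.6 -13.2] [196.3 148.4] 11.59 z 0.0715
cap 13753 [611.9   3.9] [72.  68.5] 20.82 z 0.1947
green 7639 [609.7  -2.2] [85.5 51.7] 12.86 z 0.1942
```

View pics/mix3.png

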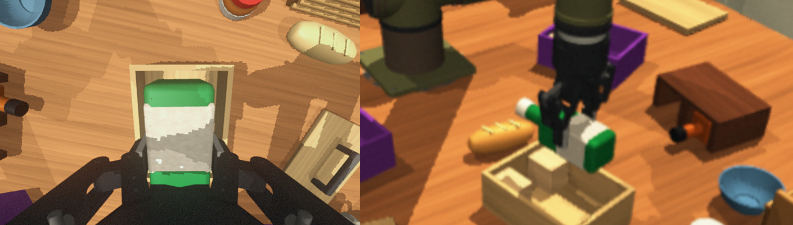

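The bottle hangs level over the box, yaw matched within 0.1°, neck over the channel. The rim centre from the wrist camera agrees within 2.5 mm. Lowering.

Emit:
servo_tool:
  steps: "0 -0.002 -0.07 0 -1;0 -0.002 -0.15 0 -1;0 -0.002 -0.21 0 -1;0 -0.002 -0.24 0 -1;0 -0.002 -0.24 0 -1"

```text
time_s: 7.15
eef_pos: [0.5938, -0.0068, 0.0641]
orientation: [[0.979, 0.202, -0.004], [0.202, -0.979, 0.0], [-0.004, -0.001, -1.0]]
ft_force: [0.0, -0.4, -4.0]
gripper_width: 0.601
grip_force: 64.4
```

Emit:
servo_tool:
  steps: "0 0 -0.03 0 -1;0 0 -0.06 0 -1;0 0 -0.08 0 -1;0 0 -0.092 0 -1;0 0 -0.092 0 -1"

```text
time_s: 7.65
eef_pos: [0.595, -0.0077, 0.0281]
orientation: [[0.98, 0.2, -0.002], [0.2, -0.98, 0.0], [-0.001, -0.0, -1.0]]
ft_force: [0.2, 0.9, -3.2]
gripper_width: 0.596
grip_force: 64.6
```

Emit:
servo_tool:
  steps: "0 0 -0.006 0 -1;0 0 -0.006 0 -1;0 0 -0.006 0 0.6;0 0 -0.006 0 0.6;0 0 -0.006 0 0.6"

```text
time_s: 8.15
eef_pos: [0.5962, -0.0078, 0.0272]
orientation: [[0.98, 0.2, 0.002], [0.2, -0.98, -0.0], [0.001, 0.0, -1.0]]
ft_force: [-0.3, 0.2, -0.4]
gripper_width: 0.799
grip_force: 0.0
```

Emit:
servo_tool:
  steps: "0 0 0 0 0.6;0 0 0.08 0 0.6;0 0 0.2 0 0.6;0 0 0.3 0 0.6;0 0 0.38 0 0.6"

```text
time_s: 8.65
eef_pos: [0.5963, -0.0077, 0.1814]
orientation: [[0.98, 0.2, 0.003], [0.2, -0.98, -0.0], [0.003, 0.001, -1.0]]
ft_force: [1.9, -0.4, -0.3]
gripper_width: 0.801
grip_force: 0.0
```

Emit:
servo_tool:
  steps: "-0.05 -0.12 0 0.05 0.6;-0.08 -0.24 0 0.1 0.6;-0.08 -0.36 0 0.15 0.6;-0.1 -0.48 0 0.186 0.6;-0.1 -0.5 0 0.186 0.6"

```text
time_s: 9.15
eef_pos: [0.5549, -0.2119, 0.1789]
orientation: [[0.706, 0.708, 0.001], [0.708, -0.706, -0.002], [-0.001, 0.002, -1.0]]
ft_force: [-1.1, 1.0, -0.9]
gripper_width: 0.801
grip_force: 0.0
```

```bash
cat > c.py <<'E'
from m import *
import sys
t=get_image("top");P=cloud(t);I=t["img"].astype(int);z=P[...,2]
r=read_state();print(r["eef_pos"],np.degrees(np.arctan2(r["orientation"][1,1],r["orientation"][0,1])))
a=np.radians(11.55);R=np.array([[np.cos(a),-np.sin(a)],[np.sin(a),np.cos(a)]])
B=np.array([.5708,-.0124])
L=P.copy();L[...,:2]=(P[...,:2]-B)@R
ins=(abs(L[...,0])<.088)&(abs(L[...,1])<.064)
g=ins&(abs(z-.060)<.006)&(L[...,0]>-.03); rect(L,g,"body in box frame")
c=ins&(L[...,0]<-.036)&(abs(L[...,1])<.02)&(I.min(-1)>120); 
if c.sum()>4: rect(L,c,"cap in box frame")
w=win(P,405,482,135,222)&(P[...,1]>-.445)
rect(P,w&(abs(z-.016)<.005),"lid"); rect(P,w&(z>.045)&(z<.07)&(I.max(-1)<110),"bar")
save(sys.argv[1],cv2.resize(t["img"][90:230,280:500],None,fx=3,fy=3))
E
python3 c.py t4.png
```

```text
[ 0.5550778  -0.21330212  0.17877967] -45.06111015801478
body in box frame 721 [30.4  0.9] [109.8  52. ] 1.03 z 0.0597
cap in box frame 66 [-72.6  -1.2] [19.3 26.2] 5.0 z 0.0462
lid 900 [ 591.1 -331.9] [112.6 103.9] 69.98 z 0.0156
bar 109 [ 552.7 -340.3] [14.4 58.7] 78.74 z 0.0555
```

View pics/t4.png

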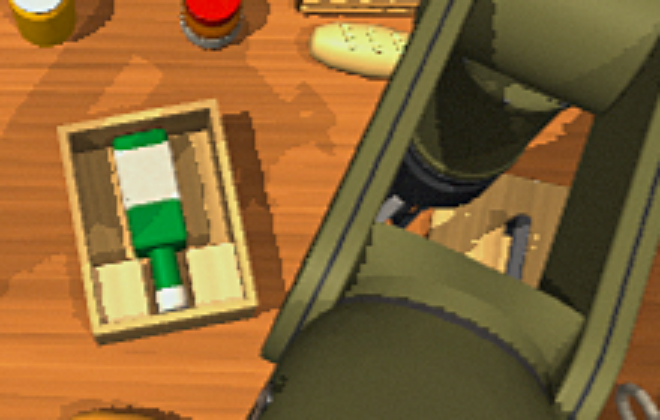

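The bottle lies in the box at (30.4, 0.9) mm in the box frame, with its top at z 0.0597, so the underside is on the floor. The cap is in the channel at x -73. In the picture the bottle is around (150,200) and the neck is between the blocks at (170,290). Next is the lid bar at (0.5335, -0.3367), running at -11.4°.

Emit:
servo_tool:
  steps: "-0.01 -0.06 0 -0.04 0.4;-0.02 -0.12 0 -0.085 0.4;-0.03 -0.18 0 -0.13 0.4;-0.04 -0.24 0 -0.175 0.4;-0.054 -0.309 0 -0.22 0.4"

```text
time_s: 9.7
eef_pos: [0.534, -0.3311, 0.1786]
orientation: [[0.996, 0.089, 0.0], [0.089, -0.996, 0.001], [0.0, -0.001, -1.0]]
ft_force: [-0.7, 0.8, 0.3]
gripper_width: 0.7
grip_force: 0.0
```

Emit:
servo_tool:
  steps: "0 0 -0.05 -0.045 0.4;0 0 -0.1 -0.093 0.4;0 0 -0.1 -0.093 0.4;0 0 -0.1 -0.093 0.4"

```text
time_s: 10.1
eef_pos: [0.5338, -0.3307, 0.1384]
orientation: [[0.981, -0.193, -0.001], [-0.193, -0.981, 0.001], [-0.001, -0.001, -1.0]]
ft_force: [1.0, 0.9, 0.8]
gripper_width: 0.7
grip_force: 0.0
```

```bash
cat > d.py <<'E'
from m import *
import sys
r=read_state();print(r["eef_pos"],np.degrees(np.arctan2(r["orientation"][1,1],r["orientation"][0,1])),r["joints"],r["ft_force"])
q=get_image("wrist");Q=cloud(q);zz=Q[...,2];J=q["img"].astype(int)
w=(abs(Q[...,0]-.534)<.13)&(abs(Q[...,1]+.337)<.1)
rect(Q,w&(abs(zz-.016)<.004),"plate"); rect(Q,w&(zz>.05)&(zz<.06)&(J.max(-1)<130),"bar")
save("w5.png",q["img"])
E
python3 d.py
```

```text
[ 0.53383399 -0.33067017  0.13839961] -101.10401785557876 [-6.21926405e-01  4.57554068e-01  1.51261904e+00  1.69553694e-04
  1.17255420e+00  1.14260546e+00] [1.04122708 0.90406782 0.752532  ]
plate 26441 [ 532.4 -338.8] [147.8 195.6] 78.73 z 0.0154
bar 824 [ 490.6 -362.7] [178.7  70.6] 28.89 z 0.055
```

View pics/w5.png

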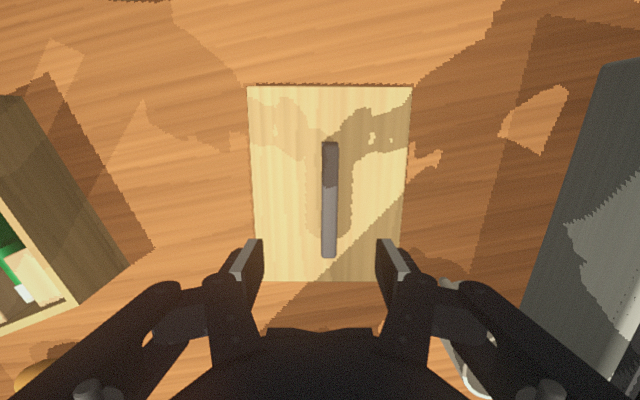

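The wrist view shows the lid with its bar at about (330,200) between the fingers. Shifting 7 mm, going down and gripping.

Emit:
servo_tool:
  steps: "-0.001 -0.017 -0.03 -0.001 0.4;-0.001 -0.017 -0.1 -0.001 0.4;-0.001 -0.017 -0.18 -0.001 0.4;-0.001 -0.017 -0.24 -0.001 0.4;-0.001 -0.017 -0.261 -0.001 0.4"

```text
time_s: 10.65
eef_pos: [0.5322, -0.3373, 0.0316]
orientation: [[0.98, -0.198, -0.003], [-0.198, -0.98, 0.002], [-0.004, -0.002, -1.0]]
ft_force: [-0.2, -0.1, -0.7]
gripper_width: 0.699
grip_force: 0.0
```

Emit:
servo_tool:
  steps: "0 0 0 0 0.4;0 0 0 0 -1;0 0 0 0 -1;0 0 0 0 -1;0 0 0 0 -1"
  newtons: 80

```text
time_s: 11.15
eef_pos: [0.5344, -0.3388, 0.0358]
orientation: [[0.98, -0.199, 0.002], [-0.199, -0.98, -0.002], [0.003, 0.001, -1.0]]
ft_force: [-0.7, 0.8, 5.0]
gripper_width: 0.142
grip_force: 78.9
```

Emit:
servo_tool:
  steps: "0 0 0 0 -1;0 0 0 0 -1;0 0 0.01 0 -1;0 0 0.03 0 -1;0 0 0.05 0 -1"

```text
time_s: 11.65
eef_pos: [0.5329, -0.3375, 0.0539]
orientation: [[0.98, -0.199, -0.002], [-0.199, -0.98, 0.001], [-0.002, -0.001, -1.0]]
ft_force: [-0.7, 0.2, -3.7]
gripper_width: 0.145
grip_force: 78.1
```

Emit:
servo_tool:
  steps: "0 0 0.06 0 -1;0 0 0.14 0 -1;0 0 0.22 0 -1;0 0 0.29 0 -1;0 0 0.32 0 -1"

```text
time_s: 12.15
eef_pos: [0.5348, -0.339, 0.1856]
orientation: [[0.98, -0.199, 0.004], [-0.199, -0.98, -0.003], [0.005, 0.002, -1.0]]
ft_force: [0.2, -1.7, -4.7]
gripper_width: 0.144
grip_force: 78.5
```

Emit:
servo_tool:
  steps: "0.01 0.04 0 0.01 -1;0.02 0.12 0 0.03 -1;0.03 0.22 0 0.05 -1;0.04 0.32 0 0.065 -1;0.05 0.42 0 0.08 -1"

```text
time_s: 12.65
eef_pos: [0.5519, -0.1671, 0.18]
orientation: [[0.999, 0.053, -0.004], [0.053, -0.999, 0.002], [-0.004, -0.002, -1.0]]
ft_force: [0.6, -0.1, -4.0]
gripper_width: 0.144
grip_force: 78.5
```

Emit:
servo_tool:
  steps: "0.01 0.1 0 0.015 -1;0.02 0.2 0 0.03 -1;0.035 0.29 0 0.04 -1;0.04 0.36 0 0.047 -1;0.044 0.393 0 0.047 -1"

```text
time_s: 13.15
eef_pos: [0.5692, -0.0091, 0.1801]
orientation: [[0.98, 0.201, -0.004], [0.201, -0.98, 0.002], [-0.004, -0.003, -1.0]]
ft_force: [-0.3, -0.5, -5.3]
gripper_width: 0.145
grip_force: 78.6
```

Emit:
servo_tool:
  steps: "0 0 0 0 -1;0 0 0 0 -1;0 0 0 0 -1"

```text
time_s: 13.45
eef_pos: [0.5708, -0.014, 0.1816]
orientation: [[0.981, 0.196, -0.001], [0.196, -0.981, -0.001], [-0.001, 0.0, -1.0]]
ft_force: [-0.2, -0.8, -3.9]
gripper_width: 0.144
grip_force: 78.6
```

```bash
cat > e.py <<'E'
from m import *
import sys
r=read_state();p=r["eef_pos"];print(p,np.degrees(np.arctan2(r["orientation"][1,1],r["orientation"][0,1])),r["gripper_width"],r["grip_force"],r["ft_force"])
zl=p[2]-.0345+.016
a=np.radians(11.55);R=np.array([[np.cos(a),-np.sin(a)],[np.sin(a),np.cos(a)]]);B=np.array([.5708,-.0124])
for nm in ("wrist","scene"):
    q=get_image(nm);Q=cloud(q);zz=Q[...,2]
    w=(abs(Q[...,0]-p[0])<.13)&(abs(Q[...,1]-p[1])<.11)
    m=w&(abs(zz-zl)<.010); rect(Q,m,nm+" plate")
    A=np.c_[Q[m][:,:2]-p[:2],np.ones(m.sum())];k=np.linalg.lstsq(A,Q[m][:,2],rcond=None)[0]
    k2=k[:2]@R; print("  tilt along box x,y",k2,"z at tcp",k[2],"expected",zl)
    L=(Q[m][:,:2]-B)@R; print("  box frame lo/hi",np.round(1000*np.percentile(L,[.5,99.5],axis=0),1).tolist())
    if len(sys.argv)>1: save(nm+sys.argv[1],q["img"])
E
python3 e.py 6.png
```

```text
[ 0.57077463 -0.01399714  0.18163023] -78.68582641903997 0.14373107984526745 78.57768058776855 [-0.23075875 -0.80368547 -3.87460484]
wrist plate 46727 [583.  -11.1] [167.4 148.3] 11.57 z 0.1611
  tilt along box x,y [-0.00424962  0.00176423] z at tcp 0.16127092260127843 expected 0.16313022519274373
  box frame lo/hi [[-62.5, -73.9], [95.1, 71.4]]
scene plate 2488 [570.  -14.6] [198.7 151.3] 11.62 z 0.1608
  tilt along box x,y [-0.0066343   0.00986337] z at tcp 0.16093590823134837 expected 0.16313022519274373
  box frame lo/hi [[-97.7, -76.3], [97.2, 70.9]]
```

View pics/scene6.png

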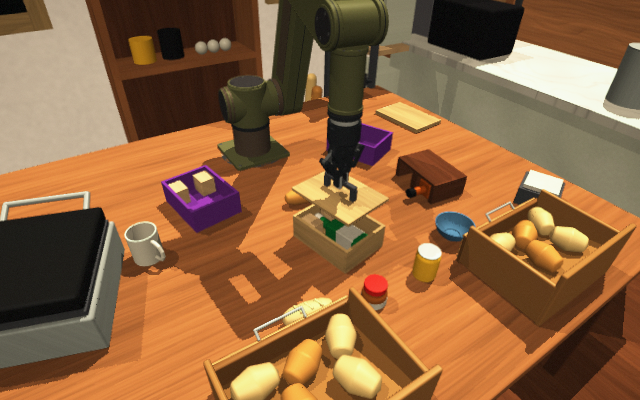

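The lid is level, with yaw within 0.1° of the box and centred within about 2 mm. Lowering in two stages.

Emit:
servo_tool:
  steps: "0.001 0.003 -0.04 0 -1;0.001 0.003 -0.1 0 -1;0.001 0.003 -0.14 0 -1;0.001 0.003 -0.165 0 -1;0.001 0.003 -0.165 0 -1"

```text
time_s: 14.05
eef_pos: [0.5704, -0.0124, 0.1147]
orientation: [[0.981, 0.196, -0.003], [0.196, -0.981, 0.0], [-0.003, -0.001, -1.0]]
ft_force: [0.1, -0.0, -3.4]
gripper_width: 0.146
grip_force: 78.4
```

Emit:
servo_tool:
  steps: "0 0 -0.012 0 -1;0 0 -0.022 0 -1;0 0 -0.03 0 -1;0 0 -0.03 0 -1;0 0 -0.03 0 -1"

```text
time_s: 14.55
eef_pos: [0.5717, -0.0116, 0.1043]
orientation: [[0.98, 0.197, 0.0], [0.197, -0.98, -0.0], [0.0, 0.0, -1.0]]
ft_force: [-0.6, -0.2, -4.7]
gripper_width: 0.143
grip_force: 78.6
```

```bash
python3 e.py
```

```text
[ 0.5716741  -0.01162543  0.10430558] -78.6231580054271 0.14335697357202343 78.6003828048706 [-0.58685964 -0.17359389 -4.71051088]
wrist plate 46721 [583.8  -8.9] [167.3 148.3] 11.55 z 0.0838
  tilt along box x,y [-0.002754    0.00134041] z at tcp 0.08394095798043054 expected 0.0858055846182219
  box frame lo/hi [[-61.1, -71.8], [96.5, 73.5]]
scene plate 2390 [571.6 -11.3] [197. 152.] 11.13 z 0.0834
  tilt along box x,y [-0.00476502  0.00888007] z at tcp 0.08352647050246488 expected 0.0858055846182219
  box frame lo/hi [[-95.7, -73.8], [98.6, 73.0]]
```

Emit:
servo_tool:
  steps: "0 0 -0.004 0 -1;0 0 -0.007 0 -1;0 0 -0.007 0 -1;0 0 -0.007 0 -1;0 0 -0.007 0 -1"

```text
time_s: 15.15
eef_pos: [0.5717, -0.0117, 0.1018]
orientation: [[0.98, 0.197, 0.001], [0.197, -0.98, -0.0], [0.001, 0.0, -1.0]]
ft_force: [-1.4, 1.1, 3.3]
gripper_width: 0.144
grip_force: 79.4
```

Contact: the force turned from -4.7 to +3.3 N. Releasing and retreating.

Emit:
servo_tool:
  steps: "0 0 0 0 -0.4;0 0 0 0 0.2;0 0 0 0 0.2;0 0 0 0 0.2;0 0 0 0 0.2"

```text
time_s: 15.65
eef_pos: [0.5716, -0.0117, 0.1013]
orientation: [[0.98, 0.197, 0.0], [0.197, -0.98, -0.0], [0.0, 0.0, -1.0]]
ft_force: [-0.6, 0.2, -0.0]
gripper_width: 0.599
grip_force: 0.0
```

Emit:
servo_tool:
  steps: "0 0 0.04 0 0.2;0 0 0.12 0 0.2;0 0 0.22 0 0.2;0 0 0.3 0 0.2;0 0 0.3 0 0.2"

```text
time_s: 16.15
eef_pos: [0.575, -0.012, 0.2266]
orientation: [[0.98, 0.197, 0.011], [0.197, -0.98, -0.001], [0.01, 0.003, -1.0]]
ft_force: [1.2, -0.9, -1.0]
gripper_width: 0.596
grip_force: 0.0
```

Emit:
servo_tool:
  steps: "0 -0.1 0 0 0.2;0 -0.22 0 0 0.2;0 -0.34 0 0 0.2;0 -0.46 0 0 0.2;0 -0.58 0 0 0.2"

```text
time_s: 16.65
eef_pos: [0.5708, -0.2452, 0.2203]
orientation: [[0.98, 0.197, -0.001], [0.197, -0.98, 0.001], [-0.001, -0.001, -1.0]]
ft_force: [1.4, -0.1, -0.1]
gripper_width: 0.602
grip_force: 0.0
```

Emit:
servo_tool:
  steps: "0 0 0 0 0.2;0 0 0 0 0.2;0 0 0 0 0.2"

```text
time_s: 16.95
eef_pos: [0.5709, -0.2426, 0.2204]
orientation: [[0.98, 0.197, -0.002], [0.197, -0.98, 0.002], [-0.001, -0.002, -1.0]]
ft_force: [-0.4, 0.0, 0.4]
gripper_width: 0.595
grip_force: 0.0
```

```bash
python3 - <<'E'
from m import *
a=np.radians(11.55);R=np.array([[np.cos(a),-np.sin(a)],[np.sin(a),np.cos(a)]]);B=np.array([.5708,-.0124])
for nm in ("top","scene"):
    q=get_image(nm);Q=cloud(q);zz=Q[...,2]
    w=(abs(Q[...,0]-B[0])<.13)&(abs(Q[...,1]-B[1])<.11)
    m=w&(abs(zz-.082)<.008); rect(Q,m,nm+" plate")
    A=np.c_[(Q[m][:,:2]-B)@R,np.ones(m.sum())];print(np.linalg.lstsq(A,Q[m][:,2],rcond=None)[0])
save("t7.png",get_image("top")["img"])
print(read_state()["ft_force"],read_state()["qd"])
E
```

```text
top plate 3723 [571.5 -10.7] [196.8 148.9] 11.61 z 0.0819
[ 0.00112703 -0.00040366  0.08190208]
scene plate 2557 [571.1 -12. ] [197.9 150.8] 11.77 z 0.0809
[-0.00201894  0.00554601  0.08087984]
[-0.72176267  0.40624416 -0.0948591 ] [ 0.00323493 -0.00088196 -0.00409841 -0.0021583   0.0015123   0.00011413]
```

View pics/t7.png

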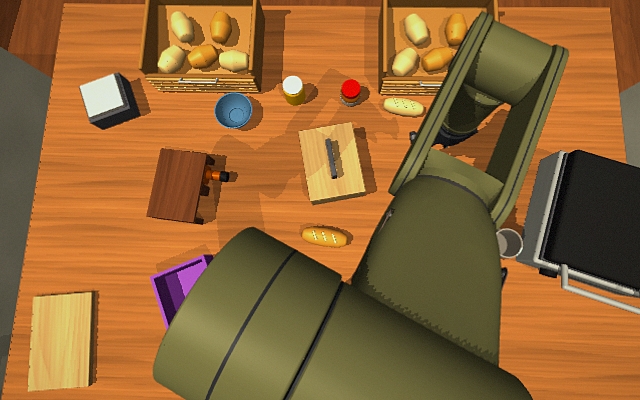

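The lid sits over the box at (333,163), plate top at z 0.0819 against 0.082, level and within about 2 mm of centre. The amber bottle at (218,176) and the other things look unmoved. Handing in.

```bash
python3 -c "from rig import hand_in;print(hand_in())"
```

```text
the job is handed in; nothing more can be done
None
```

I drew the green bottle out of the rack, laid it in the gift box with its neck in the channel, and closed the lid fully home (level, within about 2 mm of centre); the job was handed in at about 17 s, and no verdict was returned.

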